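# Clear the spindle and hold the recessed reset

## Task

Slide the wound bobbin up off the spindle of the grey turns counter and stand it flat on a flange in the aluminium tray, then let go of it. Then take the screwdriver out of its stand, reach its blade through the round aperture that the bobbin had covered and hold the recessed reset button fully down, finishing while the screwdriver in the gripper still holds the button down. Leave everything else where it stands.

Things in the scene. Friction and masses are not known exactly. Their poses are not given: they have to be found in the camera images.
- winder_unit: grey box, the turns counter of a coil winder, 120 (x) x 100 (y) x 45 tall, fixed at a varying place and yaw; origin under its centre, z up, -x is the front with display and knob. On its flat deck (z=45 mm) a steel spindle, 14 mm thick, stands up 46 mm at x=+15, y=0. The round reset aperture is in the deck at x=-5, y=0, hidden under the bobbin at the start
- spindle_top (a point): centre of the spindle's upper end, 91 mm above the worktop, axes as the unit's
- aperture (a point): centre of the reset aperture's mouth, level with the deck, axes as the unit's, z up; a straight round hole 15 mm wide, 20 mm deep down to the button
- reset_button (a joint): travel of the recessed button, m: 0 released, 0.004 fully down. White plunger 11 mm across, its top 20 mm below the deck when released (24 mm when fully down); springs back when let go; begins to move at about 1.2 N, fully down at about 4.4 N, then a hard stop
- bobbin: wound wire bobbin, 36 tall, black flanges 60 mm across (4 mm thick) with a full copper winding 59 mm across between them, 20 mm bore; origin at the centre of its underside, z up along its axis. Starts resting on the deck with the spindle through the bore; 0.08 to 0.17 kg
- tray: low open aluminium tray, 130x130 mm, walls 14 mm high and 3 mm thick, floor 3 mm thick, fixed; origin under its centre, z up, walls parallel to its x and y
- tool_stand: tool stand, foot 70 (x) x 90 (y) mm, two cheeks and a drilled top plate 44 (x) x 90 (y), 12 thick, top 105 mm above the worktop, fixed; two 9 mm holes at y=+18 and -18 mm, the screwdriver hangs in the one at +18. It and the pen pot change places from start to start; origin under its centre
- screwdriver: screwdriver 182 mm long hanging upright in the stand, blade down: yellow handle round, 26 mm across, 88 mm long, all of it above the stand's top plate; steel shaft 5 mm across, 94 mm long, hanging below it (lift 95 mm to draw it out); 0.06 to 0.11 kg. Origin 12.4 mm beside its axis, 91 mm above the tip; its y axis runs from tip to butt
- driver_tip (a point): tip of the screwdriver's shaft, on its axis
- driver_butt (a point): butt (upper end) of the screwdriver's handle, on its axis, 182 mm from the tip
- pen_pot: pen pot with pens, 82x96x162 mm, a fixed bystander; origin under it
- vial: small screw-cap glass vial, 23 mm across, 56 tall, loose bystander; origin at the centre of its underside
- cap_a: white ribbed jug cap, 42 mm across, 13 tall, loose bystander; origin at the centre of its underside
- cap_b: second white ribbed jug cap, 42 mm across, 13 tall, loose bystander; origin at the centre of its underside
- stopper: tapered rubber stopper, 34 mm across, 26 tall, loose bystander; origin at the centre of its underside
- beaker: small glass beaker, 53 mm across, 71 tall, loose bystander; origin at the centre of its underside
- timer: flat square bench timer, 66x66x18 mm, loose bystander; origin at the centre of its underside
Not all that is in view belongs to the job. What is meant by the screwdriver is not red, and is the larger of those in its own colour.

How it is judged (in metres and radians):
On the way, in this order (a step that is already met when the one before it is completed fails the run):
1. the bobbin is lifted off the spindle (height (world z) of bobbin above 0.092 m), for 0.05 s.
2. the bobbin stands flat in the tray, let go (horizontal distance between bobbin and tray below 0.05 m and z of bobbin in the frame of tray below 0.012 m and angle between bobbin's own z axis and vertical below 0.15 rad and linear speed of bobbin below 0.03 m/s and contact force between the fingers and bobbin below 0.2 N), for 0.2 s.
3. the screwdriver is drawn out of the stand in the gripper (height (world z) of driver_tip above 0.06 m and contact force between the fingers and screwdriver above 3 N), for 0.1 s.
4. the screwdriver, in the gripper, holds the button down through the aperture (value of joint reset_button above 0.003 m and horizontal distance between driver_tip and aperture below 0.008 m and z of driver_tip in the frame of aperture below -0.018 m and contact force between screwdriver and winder_unit above 1 N and contact force between the fingers and screwdriver above 3 N), for 0.2 s.
At the end, for the whole second after the job is handed in: Ends holding: through the last second the gripped screwdriver reaches through the aperture (tip within 8 mm of its axis, 18 mm or more below the deck) and keeps the button at least 3 of its 4 mm down; the bobbin stands flat (within 0.15 rad) on the tray floor, released and still (all of step 2 and all of step 4); the arm keeps its last pose, push and grip.
It fails at once if a bystander was pushed more than 30 mm or knocked over (distance of any of vial, cap_a, cap_b, stopper, beaker, timer from where it was at the start of the episode above 0.03 m or angle between any of vial, cap_a, cap_b, stopper, beaker, timer's own z axis and vertical above 0.6 rad).
It also fails if it takes over 56 s, if anything falls off the work surface, if the arm or the gripper's body presses on something with over 40 N, if the wrist force passes 120 N, or if a joint passes its speed limit or range.

## Robot

A 6-joint arm with a two-finger parallel gripper is mounted at the origin on a cart in front of the work surface, level with it; the furniture and walls round the work are solid. World frame = base frame: x ahead of the robot, y to its left, z up, the work surface at z = 0. Lengths are in mm, angles in rad, forces in N, time in s.
With the tool pointing down it reaches from about 300 to 1000 mm from the base axis. Payload 5.1 kg.
Tool frame: the origin (TCP) lies between the finger pads; the fingertips stand 22 mm ahead of it and the grasp point (between the pads) lies 3 mm ahead of it; z points along the fingers, y is the line along which they close (so a half turn about z gives the same grasp; the last joint's range is limited). The gripper opens to 95 mm and grips with 3 to 60 N. Pads are 20 mm wide; open, the fingers measure 119 mm over their backs; the gripper's body (75 mm by 180 mm) begins 59 mm behind the grasp point.
Start: joints at [-1.257, 0.124, 1.65, -0, 1.367, -0.083], TCP at [251.172, -599.497, 202.456] pointing down, gripper open.
Joint ranges: [-2.61, 2.61], [-1.02, 2.33], [0.03, 2.71], [-1.35, 4.49], [0.32, 2.68], [-2.91, 2.91]. Speed limits (rad/s): [2.57, 2.57, 3.14, 3.14, 3.14, 3.14].

## Interface

Orientations are given as a rotation vector (axis times angle).
In Python, from bench import env gives the robot as it stands. The module is installed in compiled form; this text tells all that it offers.
- The arm moves only by the tool carry_out, never from a script. Its argument "rows" is a list of rows, each a list of 5 numbers: the shift along the tool's x, y, z each as a share of 500 mm, from -1 to 1, then the turn about the tool's z as a share of 90 degrees, from -1 to 1, then the opening, from -1 (shut) to 1 (fully open). In form: [[x, y, z, yaw, gripper], ...]. A call has 1 to 12 rows; each row is the pose to reach, as a shift and turn from the pose commanded when the call began, along the tool's axes at that moment; what a row does not reach only later rows make up. A row lasts 1/8 s, in which the tool goes at most 62.5 mm and 10.7 degrees, less where a joint would pass 70% of its speed; a pose out of reach is approached as far as the arm can. A call with a number of a shift or a turn outside -1 to 1 is refused whole. A call with a gripper value outside its range is refused whole. The fingers move at their own pace and stop on an object; "squeeze" is the grip in N (left out, the last holds). Time passes only in rows, so rows that repeat a pose let the fingers close. It gives the time, the measured TCP pose, the force, the opening and the grip force at its end, in the units of the state.
- env.sense(): the state, without advancing time (a new reading comes with each control period).
- env.get_image(name): name is "side" or "top"; returns a dict with "color" (384x512x3 uint8, red, green, blue), "z_map" (384x512 float32, mm along the optical axis (not along the pixel's ray), 0 where there is no reading), "mtx" (3x3 intrinsics, pixels), "xyz" and "rotation" of the camera in the world. Camera axes: x right, y up, looking along -z (the intrinsics and any distortion apply to the point x, -y, -z); pixel columns grow to the right and rows downward; lengths in mm; the calibration is good to about 2 mm. A picture is of the moment at which its call begins.
- env.finish_job(): hands the job in; it is judged then, once.
The state is a dict: "time_s": time; "joint_positions": joint angles; "qd": joint speeds; "joint_efforts": joint torques, N m; "ee_pos": TCP position; "ee_rot": TCP orientation; "wrist_force": force on the tool from outside, world axes, zero at the start; "torque": the same for the moment, N m; "finger_gap": opening from 0.0 (shut) to 1.0 (fully open); "grip_force": force on a finger pad.
Only numpy, scipy, OpenCV 4.12 (cv2) and the standard library are available. Lean on these libraries where they do the work, as an engineer would, in place of code of your own. Each camera call takes 0.05 s, during which the arm holds its last target. There are 200 camera calls.

## Working session

There is one attempt and no reset: what is moved stays moved. The work goes in short steps, Python scripts to look and compute and a tool call to move; the robot and the scene stay as the last step left them, time stands still between calls to the robot, and variables do not carry over. Pictures are saved under pics/ and viewed, at most 10 in all, crops included, and the job is handed in when it is done.

Besides the shell and the picture viewer there is one more tool, called after ">>>" as name([rows], argument=value, ...), one row to a line, values as JSON. carry_out: Moves the arm, as the interface text tells. Shift numbers are shares of 500 mm and turn numbers shares of 90 degrees, none past 1 either way. Its arguments: {"type":"object","properties":{"rows":{"type":"array"},"squeeze":{"type":"number"}},"required":["rows"]}

```bash
mkdir -p pics; cat > h.py <<'E'
import numpy as np, cv2
from bench import env
def grab():
    d={}
    for n in("side","top"):
        d[n]=env.get_image(n)
    np.save("last.npy",d,allow_pickle=True); return d
def load(): return np.load("last.npy",allow_pickle=True).item()
def cloud(im):
    z=im["z_map"];K=im["mtx"];h,w=z.shape
    u,v=np.meshgrid(np.arange(w),np.arange(h))
    p=np.stack([(u-K[0,2])/K[0,0]*z,-(v-K[1,2])/K[1,1]*z,-z],-1)
    R=np.array(im["rotation"])
    if R.shape!=(3,3): R=cv2.Rodrigues(R.astype(float))[0]
    P=p@R.T+np.array(im["xyz"]); P[z<=0]=np.nan
    return P
E
python3 - <<'E'
from h import *
d=grab()
print(env.sense())
for n in d:
    i=d[n];print(n,i["mtx"],i["xyz"],i["rotation"],[k for k in i])
    print(np.nanmin(cloud(i).reshape(-1,3),0),np.nanmedian(cloud(i)[...,2]))
cv2.imwrite("pics/a.png",cv2.cvtColor(np.vstack([d["side"]["color"],d["top"]["color"]]),cv2.COLOR_RGB2BGR)[:, :])
for n in d: cv2.imwrite(f"pics/{n}0.png",cv2.resize(cv2.cvtColor(d[n]["color"],cv2.COLOR_RGB2BGR),(800,600)))
E
```

```text
{'time_s': 0.1, 'joint_positions': array([-1.25659333e+00,  1.24419741e-01,  1.65152072e+00, -3.99846593e-05,
        1.36751268e+00, -8.26006553e-02]), 'qd': array([-0.00111451, -0.00089657, -0.00346217,  0.00081717, -0.00114631,
        0.00021964]), 'joint_efforts': array([-1.71026312e-05, -4.18882263e+01, -3.61096251e+01,  7.76144466e-02,
        4.61614947e-02, -8.50859283e-05]), 'ee_pos': array([ 250.98208654, -598.93716867,  201.33291782]), 'ee_rot': array([-3.07815363e+00, -6.18865706e-01,  3.98524679e-04]), 'wrist_force': array([-0.29315062, -0.37533703,  1.43752684]), 'torque': array([ 0.00032904, -0.04567133, -0.00395671]), 'grip_force': 0.0, 'finger_gap': 0.9992881798897842}
side [[356.60625808   0.         255.49993561]
 [  0.         356.60625808 184.15355895]
 [  0.           0.           1.        ]] [127.45350847 966.50505814 581.97844629] [ 0.31898197 -1.54113965 -2.32752152] ['color', 'z_map', 'mtx', 'xyz', 'rotation']
[ -813.99262818 -2326.30906717  -938.60808085] 217.65646108213755
top [[455.48925451   0.         248.54368025]
 [  0.         455.48925451 190.22725612]
 [  0.           0.           1.        ]] [-292.42301317  229.53733615 1816.25665939] [ 0.3346007  -0.44555271 -1.81222952] ['color', 'z_map', 'mtx', 'xyz', 'rotation']
[ -482.04586568 -1814.16060496  -955.47990595] 46.83111556601739
```

View pics/side0.png

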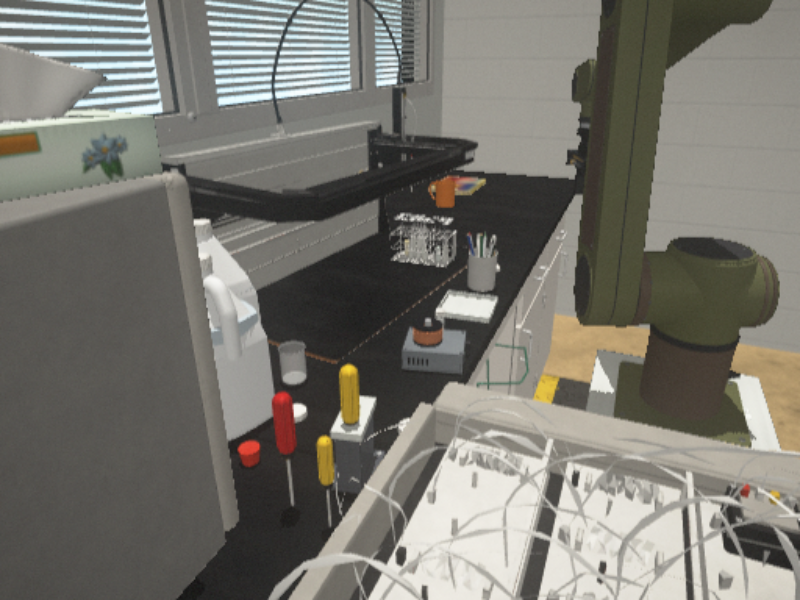

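View pics/top0.png

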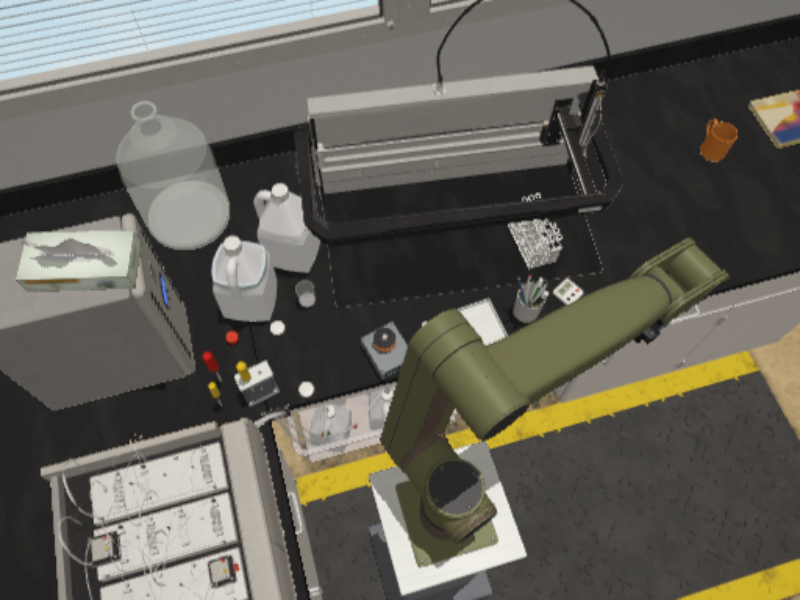

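The side view (800x600) shows the counter with the bobbin at (433,345), the tray at (467,306), the stand at (355,430), the beaker at (292,362) and the pen pot at (482,270). In the top view the counter is at (386,348), the tray at (485,325), partly behind the arm, and the stand at (257,382).

There are three screwdriver candidates in the side view: red (285,425), small yellow (325,460) and large yellow (348,395), which is in the stand. The large yellow one fits: it isn't red, it's the larger of the two yellow ones, and it hangs in the stand.

```bash
python3 - <<'E'
from h import *
d=load()
s=1.5625
def pr(n,name,m,P):
    q=P[m]; q=q[~np.isnan(q[:,0])]
    print(n,name,len(q),"med",np.median(q,0).round(1),"lo",np.percentile(q,2,0).round(1),"hi",np.percentile(q,98,0).round(1))
boxes={"side":{"bob":(405,315,450,348),"bigY":(335,360,362,425),"smY":(314,432,336,490),"red":(270,388,300,458)},
"top":{"bob":(368,322,402,356),"bigY":(232,358,252,386),"smY":(205,378,222,402),"red":(200,347,220,374)}}
for n in d:
    im=d[n];P=cloud(im);hsv=cv2.cvtColor(im["color"],cv2.COLOR_RGB2HSV)
    H,S,V=[hsv[...,i].astype(int) for i in range(3)]
    col={"bob":(H<18)&(S>90)&(V>60),"bigY":(H>18)&(H<35)&(S>120),"smY":(H>18)&(H<35)&(S>120),"red":((H<8)|(H>172))&(S>120)}
    for k,(a,b,c,e) in boxes[n].items():
        m=np.zeros(H.shape,bool);m[int(b/s):int(e/s),int(a/s):int(c/s)]=1
        pr(n,k,m&col[k],P)
    # grey planes
    z=P[...,2];x,y=P[...,0],P[...,1]
    for nm,zr,bx in(("deck",(42,48),{"side":(395,315,475,380),"top":(355,315,415,385)}),("plate",(101,109),{"side":(325,390,385,500),"top":(225,350,290,415)}),("traywall",(11,17),{"side":(425,280,505,330),"top":(440,290,520,360)}),("trayfloor",(0.5,6),{"side":(425,280,505,330),"top":(450,290,520,360)})):
        a,b,c,e=bx[n];m=np.zeros(H.shape,bool);m[int(b/s):int(e/s),int(a/s):int(c/s)]=1
        m&=(z>zr[0])&(z<zr[1])&(V>60 if nm!="deck" else V>50)
        q=P[m]
        if len(q)<8: print(n,nm,len(q));continue
        r=cv2.minAreaRect(q[:,:2].astype(np.float32));print(n,nm,len(q),"rect",np.round(r[0],1),np.round(r[1],1),round(r[2],1),"z",np.median(q[:,2]).round(1))
    m=np.zeros(H.shape,bool)
    # local colour height map around the objects for obstacles
c=d["side"]["color"];t=d["top"]["color"]
a=cv2.resize(c[215:330,140:320],(800,511),interpolation=cv2.INTER_CUBIC)
cv2.imwrite("pics/crop1.png",cv2.cvtColor(a,cv2.COLOR_RGB2BGR))
b=cv2.resize(t[170:275,120:390],(800,311),interpolation=cv2.INTER_CUBIC)
cv2.imwrite("pics/crop2.png",cv2.cvtColor(b,cv2.COLOR_RGB2BGR))
E
```

```text
side bob 152 med [458.7  47.4  63.1] lo [440.4  22.9  49.1] hi [489.8  54.3  77.5]
side bigY 443 med [442.9 404.5 153.3] lo [434.  105.8  -2.6] hi [607.  409.6 191.5]
side smY 309 med [433.7 489.4 109.3] lo [427.4 327.   -1.3] hi [540.6 494.4 138.8]
side red 492 med [496.2 481.  142.6] lo [489.8 340.3  -1.1] hi [613.  486.6 180.5]
side deck 366 rect [463.2 -12.7] [119.7 172.2] 14.6 z 43.5
side plate 339 rect [443.3 412. ] [ 44.1 161.2] 11.9 z 103.6
side traywall 73 rect [ 471.3 -248.8] [165.9 293.9] 19.3 z 12.3
side trayfloor 330 rect [ 492.1 -282.9] [179.6 242.7] 4.3 z 1.8
top bob 40 med [441.9  28.4  63.6] lo [436.7  -0.8  50.4] hi [468.1  50.7  86.2]
top bigY 76 med [437.9 394.4 169.8] lo [431.7 384.2  -5.7] hi [544.4 417.6 192.4]
top smY 57 med [431.6 480.6 117.5] lo [426.1 471.4  -1.9] hi [504.3 501.9 138.4]
top red 94 med [495.  472.2 146.8] lo [487.7 460.2  -5.5] hi [602.6 509.6 184.6]
top deck 191 rect [450.5  18.9] [118.7 102.6] 10.8 z 44.6
top plate 112 rect [446.7 377.7] [45.1 88. ] 12.2 z 104.2
top traywall 41 rect [ 508.3 -274.6] [214.1 124.9] 22.9 z 13.9
top trayfloor 203 rect [ 481.4 -294.6] [136.4 127.1] 15.1 z 3.1
```

View pics/crop1.png

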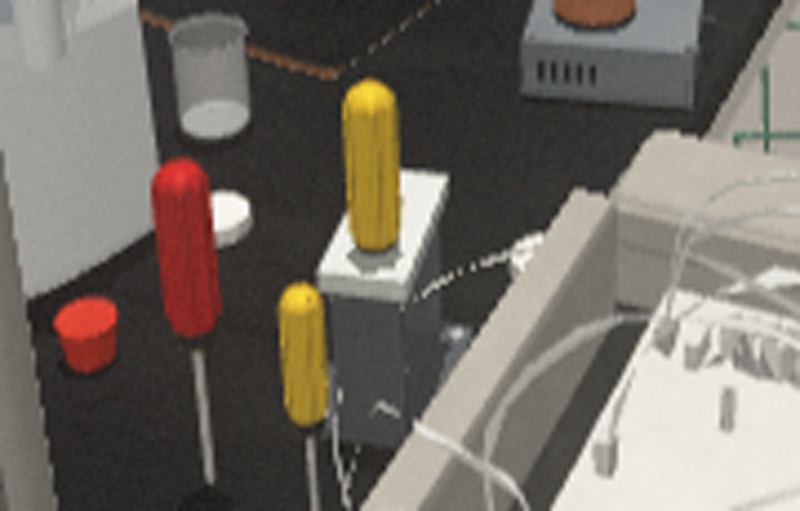

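The crop confirms it: the large yellow screwdriver hangs in the white-topped stand at crop (372,165), and its handle sits above the plate. The red and small yellow ones stand apart at (185,250) and (303,355). Next I'll measure the obstacles and tray and check the spindle.

```bash
cat >> h.py <<'E'
def frame():
    s=env.sense();R=cv2.Rodrigues(np.array(s["ee_rot"]))[0];return np.array(s["ee_pos"]),R
def go(x,y,z,ydeg=None):
    p,R=frame();v=R.T@(np.array([x,y,z])-p)/500
    t=None
    if ydeg is not None:
        cur=np.degrees(np.arctan2(R[1,1],R[0,1]));t=-((ydeg-cur+90)%180-90)/90
    print("shift",v.round(4),"turn",t,"yaxis",np.degrees(np.arctan2(R[1,1],R[0,1])).round(1),"R22",R[2,2].round(4));return v,t
E
python3 - <<'E'
from h import *
d=load()
for n in d:
    P=cloud(d[n]).reshape(-1,3);P=P[~np.isnan(P[:,0])]
    m=(P[:,0]>250)&(P[:,0]<680)&(P[:,1]>-520)&(P[:,1]<520)&(P[:,2]>9)&(P[:,2]<260)
    q=P[m];g=np.zeros((440,1040),np.uint8)
    ix=(q[:,0]-250).astype(int);iy=(q[:,1]+520).astype(int);g[ix,iy]=255
    g=cv2.morphologyEx(g,cv2.MORPH_CLOSE,np.ones((9,9)))
    k,l,st,c=cv2.connectedComponentsWithStats(g)
    for i in range(1,k):
        w=q[l[ix,iy]==i]
        if len(w)>6: print(n,"x",w[:,0].min().round(),w[:,0].max().round(),"y",w[:,1].min().round(),w[:,1].max().round(),"ztop",np.percentile(w[:,2],98).round(),len(w))
# tray: bright points at z<18 in box, both views
a=[]
for n in d:
    im=d[n];P=cloud(im);V=im["color"].min(-1)
    m=(abs(P[...,0]-490)<110)&(abs(P[...,1]+285)<110)&(P[...,2]>-3)&(P[...,2]<18)&(V>90)
    k,l,st,c=cv2.connectedComponentsWithStats(m.astype(np.uint8));i=1+st[1:,4].argmax()
    q=P[l==i];r=cv2.minAreaRect(q[:,:2].astype(np.float32));print(n,"tray",len(q),np.round(r[0],1),np.round(r[1],1),r[2])
# spindle top
P=cloud(d["side"]);m=(P[...,2]>84)&(P[...,2]<95)&(abs(P[...,0]-455)<40)&(abs(P[...,1]-20)<40);print("spindle side",m.sum(),P[m].mean(0),P[m].min(0),P[m].max(0))
P=cloud(d["top"]);m=(P[...,2]>84)&(P[...,2]<95)&(abs(P[...,0]-455)<40)&(abs(P[...,1]-20)<40);print("spindle top",m.sum(),P[m].mean(0),P[m].min(0),P[m].max(0))
m=(P[...,2]>76)&(P[...,2]<84)&(abs(P[...,0]-455)<45)&(abs(P[...,1]-20)<45);q=P[m];print("flange top",m.sum(),cv2.minEnclosingCircle(q[:,:2].astype(np.float32)))
go(465,22,200)
E
```

```text
side x 250.0 312.0 y 413.0 520.0 ztop 223.0 1551
side x 386.0 521.0 y -40.0 84.0 ztop 81.0 1091
side x 397.0 412.0 y -188.0 -183.0 ztop 12.0 7
side x 418.0 440.0 y -186.0 -179.0 ztop 13.0 8
side x 419.0 430.0 y 243.0 277.0 ztop 13.0 24
side x 419.0 471.0 y 332.0 428.0 ztop 190.0 1427
side x 426.0 446.0 y 476.0 495.0 ztop 139.0 357
side x 432.0 505.0 y -405.0 -342.0 ztop 148.0 428
side x 441.0 481.0 y -436.0 -409.0 ztop 136.0 64
side x 475.0 495.0 y -107.0 -87.0 ztop 55.0 54
side x 485.0 502.0 y -425.0 -406.0 ztop 135.0 36
side x 489.0 514.0 y 466.0 488.0 ztop 180.0 582
side x 499.0 510.0 y -400.0 -378.0 ztop 141.0 31
side x 553.0 680.0 y -518.0 -428.0 ztop 139.0 461
side x 555.0 576.0 y -438.0 -424.0 ztop 12.0 8
side x 560.0 604.0 y -424.0 -391.0 ztop 13.0 16
side x 564.0 580.0 y -358.0 -336.0 ztop 13.0 8
side x 565.0 611.0 y -409.0 -350.0 ztop 13.0 41
side x 570.0 584.0 y -331.0 -314.0 ztop 11.0 7
side x 572.0 680.0 y -314.0 121.0 ztop 13.0 1001
side x 593.0 624.0 y 278.0 313.0 ztop 14.0 59
side x 596.0 629.0 y 406.0 439.0 ztop 26.0 155
side x 606.0 639.0 y -349.0 -329.0 ztop 12.0 1
[... 1053 characters left out ...]
 275.0 313.0 ztop 20.0 41
top x 594.0 628.0 y 405.0 437.0 ztop 34.0 47
top x 637.0 680.0 y 286.0 424.0 ztop 249.0 876
top x 651.0 673.0 y 170.0 216.0 ztop 70.0 65
side tray 596 [ 470.1 -264.4] [139.4 177.5] 4.899066925048828
top tray 438 [ 470.7 -271.7] [140.6  97.4] 11.831631660461426
spindle side 10 [468.72255696  25.0702402   88.07592727] [463.78377661  20.11453185  85.23984952] [474.71259475  30.39732967  89.62387772]
spindle top 22 [456.29474789  21.58655311  86.47820277] [437.33356566  -0.47163059  84.00005166] [494.17490903  49.14120056  93.65749772]
flange top 86 ((465.9028625488281, 22.25670623779297), 29.78050994873047)
shift [ 0.8747 -0.9799  0.0046] turn None yaxis -67.3 R22 -1.0
```

>>> carry_out([
  [0.876,-0.98,-0.03,-0.87,1],
  [0.876,-0.98,-0.03,-0.87,1],
  [0.876,-0.98,-0.03,-0.87,1],
  [0.876,-0.98,-0.03,-0.87,1],
  [0.876,-0.98,-0.03,-0.87,1],
  [0.876,-0.98,-0.03,-0.87,1],
  [0.876,-0.98,-0.03,-0.87,1],
  [0.876,-0.98,-0.03,-0.87,1],
  [0.876,-0.98,-0.03,-0.87,1],
  [0.876,-0.98,-0.03,-0.87,1],
  [0.876,-0.98,-0.03,-0.87,1],
  [0.876,-0.98,-0.03,-0.87,1],
])

```text
time_s: 1.6
ee_pos: [465.7, 23.4, 217.0]
ee_rot: [-1.992, -2.428, 0.001]
wrist_force: [-0.2, -0.5, -0.0]
finger_gap: 1.002
grip_force: 0.0
```

```bash
python3 - <<'E'
from h import *
print(frame()[0],env.sense()["joint_positions"].round(2));go(466,22,71,11)
d=grab()
im=d["top"];P=cloud(im);V=im["color"].min(-1)
m=(abs(P[...,0]-490)<110)&(abs(P[...,1]+270)<110)&(P[...,2]>-3)&(P[...,2]<18)&(V>90)
k,l,st,c=cv2.connectedComponentsWithStats(m.astype(np.uint8));i=1+st[1:,4].argmax()
q=P[l==i];r=cv2.minAreaRect(q[:,:2].astype(np.float32));print("tray",len(q),np.round(r[0],1),np.round(r[1],1),r[2])
cv2.imwrite("pics/top1.png",cv2.resize(cv2.cvtColor(im["color"][150:300,150:400],cv2.COLOR_RGB2BGR),(800,480)))
E
```

```text
[465.70296872  23.44076943 217.00060794] [-0.06 -0.31  2.03 -0.    1.42 -0.26]
shift [-0.003   0.0003  0.292 ] turn 0.002982348461355697 yaxis 11.3 R22 -1.0
tray 718 [ 465.1 -249.4] [141.5 138.4] 4.602987289428711
```

View pics/top1.png

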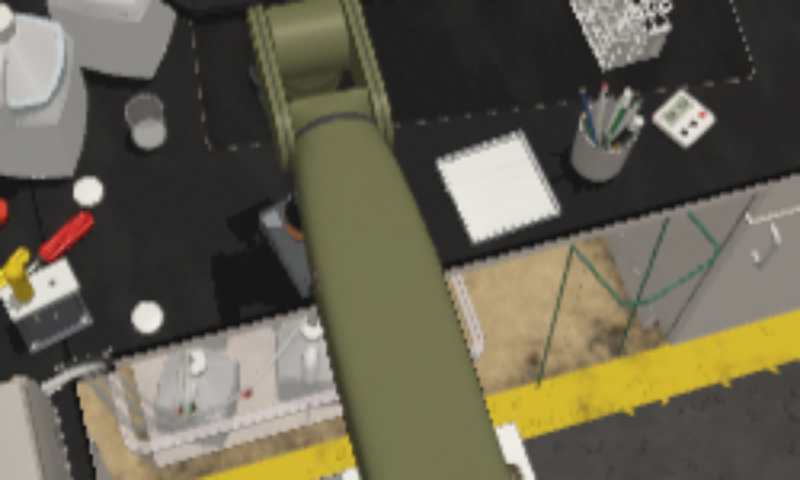

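The top picture shows the tray clear at crop (497,187) and the pot at (600,150). The red screwdriver has toppled near the stand at (68,237), and I'll check that later. Now I'll lower onto the bobbin.

>>> carry_out([
  [-0.003,0,0.1,0,1],
  [-0.003,0,0.2,0,1],
  [-0.003,0,0.27,0,1],
  [-0.003,0,0.292,0,1],
  [-0.003,0,0.292,0,1],
  [-0.003,0,0.292,0,0.1],
  [-0.003,0,0.292,0,0.1],
  [-0.003,0,0.292,0,0.1],
  [-0.003,0,0.292,0,0.1],
  [-0.003,0,0.292,0,0.1],
], squeeze=25)

```text
time_s: 2.95
ee_pos: [466.1, 20.3, 71.5]
ee_rot: [1.997, 2.425, 0.0]
wrist_force: [0.5, -0.1, 0.0]
finger_gap: 0.563
grip_force: 0.0
```

>>> carry_out([
  [0,0,0,0,0.0],
  [0,0,0,0,-0.1],
  [0,0,0,0,-0.1],
])

```text
time_s: 3.32
ee_pos: [466.0, 20.2, 71.4]
ee_rot: [-1.997, -2.425, 0.0]
wrist_force: [-0.1, -0.7, -0.3]
finger_gap: 0.45
grip_force: 0.0
```

```bash
python3 - <<'E'
from h import *
d=grab();print(env.sense()["finger_gap"],env.sense()["grip_force"])
im=d["side"]
cv2.imwrite("pics/s2.png",cv2.resize(cv2.cvtColor(im["color"][130:330,140:340],cv2.COLOR_RGB2BGR),(600,600)))
E
```

```text
0.45374312396081695 0.0
```

View pics/s2.png

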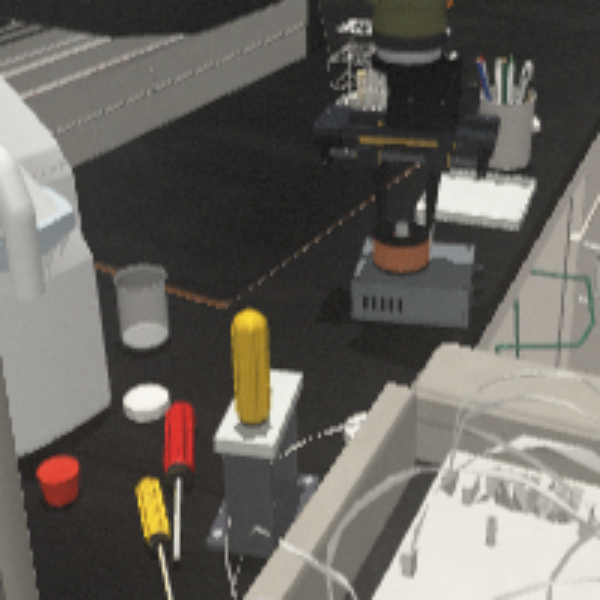

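The gripper fingers at crop (385,230) and (432,230) sit at or above the flange and inside its width, so they aren't around the bobbin. I'll measure the finger and bobbin heights from depth.

```bash
python3 - <<'E'
from h import *
d=load()
for n in d:
    P=cloud(d[n]);q=P.reshape(-1,3);q=q[~np.isnan(q[:,0])]
    for zc in range(46,150,6):
        w=q[(abs(q[:,0]-466)<75)&(abs(q[:,1]-22)<50)&(abs(q[:,2]-zc)<3)]
        if len(w): print(n,zc,len(w),"x",np.percentile(w[:,0],[2,50,98]).round(),"y",np.percentile(w[:,1],[2,50,98]).round())
im=d["side"];P=cloud(im);h=cv2.cvtColor(im["color"],cv2.COLOR_RGB2HSV)
m=(h[...,0]<18)&(h[...,1]>90)&(h[...,2]>60)&(abs(P[...,0]-460)<60)&(abs(P[...,1]-22)<60)
print(m.sum(),P[m].min(0),P[m].max(0),np.median(P[m],0))
E
```

```text
side 46 235 x [395. 437. 514.] y [-27.  38.  70.]
side 52 34 x [441. 458. 495.] y [20. 47. 54.]
side 58 27 x [442. 463. 497.] y [25. 48. 52.]
side 64 39 x [440. 458. 498.] y [25. 47. 53.]
side 70 29 x [441. 464. 489.] y [23. 48. 53.]
side 76 78 x [442. 463. 491.] y [-4. 32. 52.]
side 82 55 x [441. 467. 494.] y [ 3. 32. 51.]
side 88 19 x [440. 470. 490.] y [16. 27. 34.]
side 94 10 x [438. 487. 490.] y [14. 29. 35.]
side 100 9 x [437. 487. 489.] y [20. 26. 36.]
side 106 12 x [436. 486. 493.] y [24. 27. 40.]
side 112 12 x [434. 488. 494.] y [12. 32. 37.]
side 118 14 x [435. 464. 492.] y [24. 27. 36.]
side 124 15 x [434. 486. 493.] y [17. 28. 38.]
side 130 14 x [433. 440. 496.] y [ 9. 29. 37.]
side 136 18 x [433. 488. 497.] y [23. 31. 39.]
side 142 17 x [432. 441. 495.] y [13. 26. 38.]
side 148 15 x [432. 487. 496.] y [17. 27. 39.]
top 46 53 x [402. 443. 500.] y [44. 57. 71.]
top 52 15 x [397. 453. 498.] y [47. 54. 68.]
top 58 3 x [446. 455. 465.] y [44. 50. 51.]
top 64 2 x [454. 456. 459.] y [46. 47. 49.]
top 70 3 x [449. 466. 472.] y [43. 45. 51.]
top 76 8 x [450. 459. 472.] y [41. 45. 51.]
top 82 6 x [455. 466. 472.] y [42. 46. 49.]
top 88 1 x [470. 470. 470.] y [41. 41. 41.]
160 [406.59956462  13.63476915  46.98331002] [500.90940705  81.0349387  359.31803164] [457.8722094   47.63020991  63.78712508]
```

```bash
python3 - <<'E'
from h import *
d=load()
P=cloud(d["side"]);q=P.reshape(-1,3);q=q[~np.isnan(q[:,0])]
for zc in range(142,300,6):
    w=q[(abs(q[:,0]-466)<110)&(abs(q[:,1]-22)<70)&(abs(q[:,2]-zc)<3)]
    if len(w): print(zc,len(w),"x",np.percentile(w[:,0],[2,50,98]).round(),"y",np.percentile(w[:,1],[2,50,98]).round())
s=env.sense();print(s["joint_positions"],s["joint_efforts"],s["wrist_force"],s["ee_pos"])
# pixel view of columns at fingers
z=P[190:225,255:295,2];np.set_printoptions(linewidth=250);print(z[::2,::2].round(0))
E
```

```text
142 17 x [432. 441. 495.] y [13. 26. 38.]
148 15 x [432. 487. 496.] y [17. 27. 39.]
154 12 x [421. 462. 495.] y [ 9. 25. 39.]
160 12 x [381. 510. 542.] y [ 7. 38. 68.]
166 47 x [381. 483. 541.] y [-12.  47.  69.]
172 103 x [383. 462. 539.] y [-13.  48.  67.]
178 94 x [381. 467. 538.] y [25. 48. 66.]
184 88 x [378. 449. 539.] y [18. 45. 71.]
190 69 x [376. 474. 543.] y [ 6. 40. 70.]
196 130 x [375. 477. 542.] y [ 7. 42. 69.]
202 304 x [377. 457. 553.] y [-23.  32.  67.]
208 49 x [412. 440. 475.] y [ 9. 39. 48.]
214 47 x [415. 444. 475.] y [27. 38. 49.]
220 46 x [414. 443. 476.] y [11. 38. 50.]
226 55 x [414. 443. 477.] y [-8. 37. 48.]
232 45 x [415. 448. 478.] y [16. 38. 46.]
238 52 x [415. 442. 478.] y [-4. 37. 45.]
244 40 x [414. 442. 478.] y [-4. 37. 45.]
250 31 x [413. 439. 473.] y [-3. 48. 56.]
256 50 x [412. 435. 473.] y [-2. 47. 56.]
262 80 x [416. 435. 494.] y [-16.  43.  59.]
268 79 x [430. 455. 502.] y [ 8. 48. 57.]
274 42 x [435. 458. 494.] y [27. 46. 52.]
280 38 x [436. 455. 486.] y [24. 47. 53.]
286 37 x [432. 457. 492.] y [19. 49. 56.]
292 56 x [430. 456. 495.] y [19. 51
[... 1480 characters left out ...]
  42.  69.  73.  75.  77.  77.  76.  76.  73.  71.  42.  43.  45.  45.  41.  41.]
 [ -3.  -2.  -4.  44.  44.  62.  66.  69.  70.  72.  70.  69.  68.  63.  42.  44.  43.  43.  44.  43.]
 [ -0.  -2.  -4.  42.  43.  55.  60.  62.  63.  63.  63.  63.  62.  56.  43.  42.  43.  42.  44.  44.]
 [ -2.  -4.  44.  42.  45.  46.  52.  nan  55.  57.  56.  54.  53.  51.  43.  44.  45.  44.  43.  42.]
 [ -0.  -1.  nan  44.  44.  41.  45.  47.  50.  47.  48.  48.  47.  43.  45.  43.  43.  43.  44.  43.]
 [ -2.  -1.  44.  44.  43.  42.  nan  43.  44.  43.  43.  45.  43.  44.  42.  42.  42.  45.  41.  42.]
 [ -2.  42.  44.  43.  43.  43.  43.  42.  44.  45.  43.  43.  44.  43.  44.  43.  44.  42.  44.  44.]]
```

The fingertips measure about z=83 and the body underside about 158, but the reported TCP of 71 predicts 49 and 127. I'll open, rise and check whether that ~32 mm offset is constant.

>>> carry_out([
  [0,0,-0.02,0,1],
  [0,0,-0.1,0,1],
  [0,0,-0.1,0,1],
  [0,0,-0.1,0,1],
  [0,0,-0.1,0,1],
  [0,0,-0.1,0,1],
])

```text
time_s: 4.18
ee_pos: [465.3, 20.3, 120.4]
ee_rot: [-1.997, -2.423, 0.002]
wrist_force: [0.8, 1.3, -0.9]
finger_gap: 0.987
grip_force: 0.0
```

```bash
cat >> h.py <<'E'
def grip_prof(P,p,dz=(0,140),st=4):
    q=P.reshape(-1,3);q=q[~np.isnan(q[:,0])]
    for zc in np.arange(p[2]-30,p[2]+dz[1],st):
        w=q[(abs(q[:,0]-p[0])<110)&(abs(q[:,1]-p[1])<70)&(abs(q[:,2]-zc)<st/2)]
        if len(w): print(zc.round(),len(w),"x",np.percentile(w[:,0],[2,98]).round(),"y",np.percentile(w[:,1],[2,98]).round())
E
python3 - <<'E'
from h import *
d=grab();p,_=frame();print(p);grip_prof(cloud(d["side"]),p)
E
```

```text
[465.62849225  20.27002055 120.76170148]
91.0 2 x [468. 472.] y [22. 29.]
131.0 4 x [422. 513.] y [ 6. 41.]
135.0 4 x [414. 506.] y [21. 32.]
139.0 5 x [414. 515.] y [20. 39.]
143.0 6 x [412. 514.] y [ 1. 42.]
147.0 7 x [412. 514.] y [21. 41.]
151.0 6 x [412. 515.] y [13. 41.]
155.0 8 x [411. 518.] y [17. 41.]
159.0 8 x [410. 517.] y [18. 41.]
163.0 9 x [411. 518.] y [ 1. 41.]
167.0 12 x [410. 517.] y [ 6. 42.]
171.0 7 x [413. 517.] y [19. 42.]
175.0 9 x [408. 517.] y [17. 42.]
179.0 10 x [408. 517.] y [19. 43.]
183.0 10 x [408. 520.] y [19. 44.]
187.0 15 x [408. 519.] y [ 7. 44.]
191.0 9 x [407. 519.] y [12. 43.]
195.0 10 x [408. 520.] y [21. 42.]
199.0 10 x [406. 521.] y [18. 42.]
203.0 12 x [405. 519.] y [20. 45.]
207.0 2 x [399. 509.] y [ 9. 39.]
211.0 11 x [380. 539.] y [ 5. 69.]
215.0 27 x [380. 537.] y [ 8. 70.]
219.0 52 x [383. 535.] y [-12.  68.]
223.0 87 x [383. 534.] y [-10.  68.]
227.0 68 x [381. 537.] y [33. 69.]
231.0 57 x [383. 536.] y [11. 68.]
235.0 55 x [376. 540.] y [17. 69.]
239.0 37 x [378. 542.] y [36. 69.]
243.0 82 x [375. 544.] y [ 7. 71.]
247.0 97 x [375. 542.] y [ 6. 67.]
251.0 266 x [377. 553.] y [-25.  66.]
255.0 33 x [393. 475.] y [-0. 47.]
259.0 32 x [414. 476.] y [ 4. 47.]
```

The offset is constant: the true height is the reading plus about 32 mm. I'll lower by a further 80 mm from here, which puts the tips at about z=50, and then grip.

>>> carry_out([
  [0.003,0,0.06,0,1],
  [0.003,0,0.12,0,1],
  [0.003,0,0.15,0,1],
  [0.003,0,0.16,0,1],
  [0.003,0,0.16,0,1],
  [0.003,0,0.16,0,0.0],
  [0.003,0,0.16,0,0.0],
  [0.003,0,0.16,0,0.0],
  [0.003,0,0.16,0,0.0],
  [0.003,0,0.16,0,0.0],
], squeeze=25)

```text
time_s: 5.52
ee_pos: [466.4, 21.8, 41.8]
ee_rot: [1.997, 2.424, 0.002]
wrist_force: [2.2, 0.4, 1.1]
finger_gap: 0.617
grip_force: 25.0
```

>>> carry_out([
  [0,0,-0.03,0,0.0],
  [0,0,-0.08,0,0.0],
  [0,0,-0.14,0,0.0],
  [0,0,-0.18,0,0.0],
  [0,0,-0.18,0,0.0],
])

```text
time_s: 6.15
ee_pos: [466.7, 21.6, 132.9]
ee_rot: [1.996, 2.423, 0.002]
wrist_force: [0.1, 0.1, -1.6]
finger_gap: 0.616
grip_force: 25.0
```

```bash
python3 - <<'E'
from h import *
s=env.sense();print(s["ee_pos"],s["finger_gap"],s["grip_force"])
go(466,-247,132,5)
E
```

```text
[466.6703697   21.5933878  132.92996942] 0.615720714088906 24.99918022658676
shift [-0.527  -0.1042  0.002 ] turn 0.06707602523997072 yaxis 11.0 R22 -1.0
```

>>> carry_out([
  [-0.1,-0.02,0,0.07,0],
  [-0.2,-0.04,0,0.07,0],
  [-0.3,-0.06,0,0.07,0],
  [-0.4,-0.08,0,0.07,0],
  [-0.5,-0.1,0,0.07,0],
  [-0.527,-0.104,0,0.07,0],
  [-0.527,-0.104,0,0.07,0],
  [-0.527,-0.104,0,0.07,0],
])

```text
time_s: 7.15
ee_pos: [464.8, -245.4, 130.6]
ee_rot: [-2.125, -2.311, -0.0]
wrist_force: [0.1, -0.4, -1.0]
finger_gap: 0.62
grip_force: 25.0
```

```bash
python3 - <<'E'
from h import *
go(466,-247,0,5);d=grab();P=cloud(d["side"]);p,_=frame();print(p)
im=d["side"];h=cv2.cvtColor(im["color"],cv2.COLOR_RGB2HSV)
m=(h[...,0]<18)&(h[...,1]>90)&(h[...,2]>50)&(abs(P[...,0]-p[0])<60)&(abs(P[...,1]-p[1])<60)&(P[...,2]<200)
print("copper",m.sum(),np.percentile(P[m],3,axis=0),np.percentile(P[m],97,axis=0))
# deck & aperture
T=d["top"];Q=cloud(T);m=(Q[...,2]>41)&(Q[...,2]<48)&(abs(Q[...,0]-450)<80)&(abs(Q[...,1]-19)<80)
q=Q[m];r=cv2.minAreaRect(q[:,:2].astype(np.float32));print("deck",len(q),r)
c=np.hstack([cv2.resize(d[n]["color"][a:b,e:f],(400,400),interpolation=cv2.INTER_CUBIC) for n,a,b,e,f in(("side",195,245,250,300),("top",200,245,225,270))])
cv2.imwrite("pics/ap.png",cv2.cvtColor(c,cv2.COLOR_RGB2BGR))
E
```

```text
shift [-0.0037  0.0024  0.2612] turn -0.0022464819620446343 yaxis 4.8 R22 -1.0
[ 465.16570496 -245.47603695  131.14207667]
copper 129 [ 437.8804717  -255.00841159  137.56598804] [ 487.34992695 -214.14249145  167.07927981]
deck 307 ((451.2403564453125, 19.006607055664062), (123.1337890625, 100.86076354980469), 12.75965404510498)
```

View pics/ap.png

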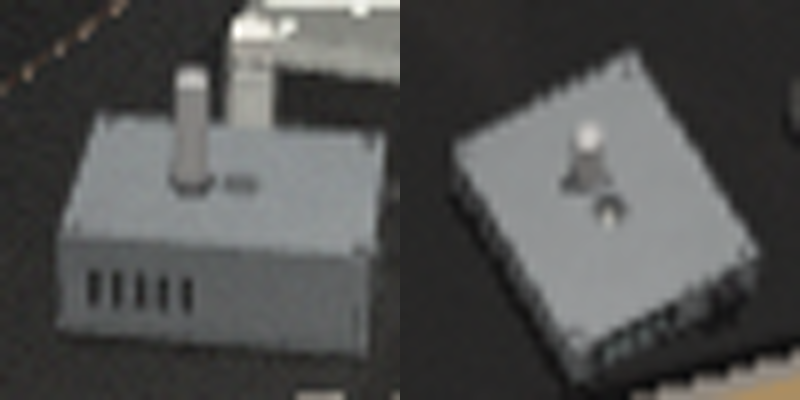

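The crops show the bare spindle and the aperture, at about (240,184) in the side half and (607,209) in the top half. I'll lower the bobbin and then cast the aperture rays.

>>> carry_out([
  [0,0,0.1,0,0],
  [0,0,0.2,0,0],
  [0,0,0.24,0,0],
  [0,0,0.255,0,0],
  [0,0,0.26,0,0],
  [0,0,0.26,0,0],
])

```text
time_s: 8.0
ee_pos: [466.1, -247.2, 2.7]
ee_rot: [2.126, 2.31, 0.001]
wrist_force: [0.2, -0.4, -1.4]
finger_gap: 0.617
grip_force: 25.0
```

```bash
python3 - <<'E'
from h import *
d=load()
def ray(n,u,v,z):
    im=d[n];K=im["mtx"];R=cv2.Rodrigues(im["rotation"])[0];o=im["xyz"]
    w=R@np.array([(u-K[0,2])/K[0,0],-(v-K[1,2])/K[1,1],-1]);return o+w*(z-o[2])/w[2]
ua,va=(240.5)/8+250-.5,(184.5)/8+195-.5
ut,vt=(207.5)*45/400+225-.5,(209.5)*45/400+200-.5
print(ray("side",ua,va,45),ray("top",ut,vt,45))
# spindle foot check: side crop (191,185) ; tip (193,72); top tip (588-400,130)
print(ray("side",191.5/8+249.5,72.5/8+194.5,91),ray("top",188.5*45/400+224.5,132*45/400+199.5,91))
g=cv2.cvtColor(d["side"]["color"],cv2.COLOR_RGB2GRAY);print(g[214:223,268:288])
g=cv2.cvtColor(d["top"]["color"],cv2.COLOR_RGB2GRAY);print(g[212:230,240:258])
E
```

```text
[449.58996739  19.67064565  45.        ] [447.95314653  17.83939049  45.        ]
[470.40928308  21.21009744  91.        ] [469.09200627  20.92448508  91.        ]
[[143 144 142 130 122 130 128 122 143 143 143 142 143 144 144 144 145 147
  143 144]
 [142 141 141 120 123 132 129 123 144 145 144 143 143 144 143 142 141 146
  146 142]
 [142 143 140 114 126 128 127 120 129 141 134 132 132 135 142 146 142 145
  144 145]
 [141 140 140  92 112 117 119 102  89 133 103 107 106 110 132 143 142 144
  146 141]
 [140 142 139 111  78  85  86  70 109 128 104 104 104 100 128 142 144 144
  143 145]
 [144 143 140 142 106 105 105 104 142 142 135 129 127 126 143 145 144 142
  142 144]
 [142 141 140 140 140 140 141 144 142 144 146 142 142 142 149 145 149 145
  143 145]
 [139 139 140 142 142 140 141 145 143 142 142 143 141 144 143 143 147 145
  144 144]
 [140 141 141 141 137 140 139 146 143 142 142 142 145 143 143 146 146 144
  145 144]]
[[143 144 143 145 145 145 145 146 146 145 146 148 147 149 148  70  41  38]
 [145 144 144 145 145 152 157 151 147 146 147 148 148 148 148 116  66  40]
 [145 146 146 146 14
[... 480 characters left out ...]
147 146 147 147 146 146]
 [145 146 146 110 105 101 117 124 129 137 148 148 148 148 148 148 148 147]
 [145 147 146 146 148 149 139  98  77  93 139 148 148 149 149 149 148 149]
 [146 147 147 148 149 149 131  91 117  83 117 147 149 149 149 150 149 149]
 [147 146 147 149 149 149 142 123 169 111 134 148 150 149 150 150 149 149]
 [149 147 148 148 149 149 150 144 163 138 147 149 150 150 150 150 149 148]
 [148 148 147 148 148 149 149 150 148 148 148 150 149 149 149 148 147 147]
 [148 148 148 148 149 150 151 151 150 149 150 150 149 150 149 148 148 148]
 [149 148 149 149 149 150 150 151 149 149 150 149 149 151 149 149 148 149]
 [150 149 149 149 151 151 149 150 149 148 149 149 150 150 150 151 150 149]]
```

>>> carry_out([
  [0,0,0.003,0,0],
  [0,0,0.003,0,0],
  [0,0,0.003,0,0.6],
  [0,0,0.003,0,0.6],
  [0,0,0.003,0,0.6],
  [0,0,0.003,0,0.6],
  [0,0,-0.04,0,0.6],
  [0,0,-0.16,0,0.6],
  [0,0,-0.28,0,0.6],
  [0,0,-0.4,0,0.6],
  [0,0,-0.5,0,0.6],
  [0,0,-0.5,0,0.6],
])

```text
time_s: 9.5
ee_pos: [467.4, -248.3, 257.6]
ee_rot: [2.121, 2.304, 0.003]
wrist_force: [-0.4, 0.5, -0.5]
finger_gap: 0.8
grip_force: 0.0
```

```bash
python3 - <<'E'
from h import *
print(frame()[0]);go(442.9,395,250,102)
d=grab()
for n in d:
    P=cloud(d[n]);m=(abs(P[...,0]-466)<45)&(abs(P[...,1]+247)<45)&(P[...,2]>36)&(P[...,2]<43)
    q=P[m];print(n,"bobbin top",len(q),cv2.minEnclosingCircle(q[:,:2].astype(np.float32)) if len(q) else 0,np.median(q[:,2]))
    for zl,zh in((135,160),(160,188)):
        h=cv2.cvtColor(d[n]["color"],cv2.COLOR_RGB2HSV)
        m=(h[...,0]>18)&(h[...,0]<35)&(h[...,1]>100)&(P[...,2]>zl)&(P[...,2]<zh)&(abs(P[...,0]-443)<25)&(abs(P[...,1]-395)<25)
        print(n,"handle",zl,m.sum(),P[m].min(0).round(1),P[m].max(0).round(1))
    m=(P[...,2]>102)&(P[...,2]<107)&(abs(P[...,0]-446)<40)&(abs(P[...,1]-378)<60);q=P[m];print("plate",cv2.minAreaRect(q[:,:2].astype(np.float32)))
E
```

```text
[ 467.42175804 -248.34313271  257.58924449]
shift [1.2864 0.0573 0.0073] turn 0.9193172106765126 yaxis 4.7 R22 -0.9999
side bobbin top 57 ((466.3162536621094, -242.25148010253906), 30.237693786621094) 37.00058503620426
side handle 135 117 [433.4 389.3 135.1] [457.1 411.9 160. ]
side handle 160 147 [433.8 388.  160.2] [457.4 410.4 187.8]
plate ((450.7825927734375, 378.9579772949219), (44.53419494628906, 92.68709564208984), 12.85347843170166)
top bobbin top 0 0 nan
top handle 135 12 [431.1 383.7 139.8] [440.  404.2 156.7]
top handle 160 33 [429.8 382.6 160.3] [454.1 407.8 187.5]
plate ((447.943603515625, 377.98388671875), (44.158695220947266, 88.02078247070312), 12.077446937561035)
  return _methods._mean(a, axis=axis, dtype=dtype,
  ret = ret.dtype.type(ret / rcount)
```

>>> carry_out([
  [0.12,0,0,-0.08,1],
  [0.24,0,0,-0.08,1],
  [0.36,0,0,-0.08,1],
  [0.48,0,0,-0.08,1],
  [0.6,0.02,0,-0.08,1],
  [0.72,0.03,0,-0.08,1],
  [0.84,0.04,0,-0.08,1],
  [0.95,0.05,0,-0.08,1],
  [1,0.05,0,-0.08,1],
  [1,0.05,0,-0.08,1],
])

```text
time_s: 10.85
ee_pos: [447.3, 254.3, 248.4]
ee_rot: [-1.973, -2.442, 0.008]
wrist_force: [-0.6, -0.8, 0.3]
finger_gap: 1.0
grip_force: 0.0
```

```bash
python3 - <<'E'
from h import *
print(frame()[0],env.sense()["joint_positions"].round(2));go(444,396,240,12)
E
```

```text
[447.27978504 254.33525848 248.38700277] [ 0.41 -0.2   1.89 -0.    1.46  0.2 ]
shift [0.2784 0.0531 0.0162] turn 0.0012689836930536874 yaxis 12.1 R22 -1.0
```

>>> carry_out([
  [0.1,0.02,0,0,1],
  [0.2,0.04,0,0,1],
  [0.278,0.053,0,0,1],
  [0.278,0.053,0,0,1],
  [0.278,0.053,0,0,1],
])

```text
time_s: 11.48
ee_pos: [446.0, 393.4, 250.1]
ee_rot: [-1.98, -2.439, 0.004]
wrist_force: [-0.3, -0.3, 0.2]
finger_gap: 0.999
grip_force: 0.0
```

```bash
python3 - <<'E'
from h import *
d=grab();p,_=frame();print(p);P=cloud(d["side"])
q=P.reshape(-1,3);q=q[~np.isnan(q[:,0])]
for zc in np.arange(160,350,6):
    w=q[(abs(q[:,0]-p[0])<100)&(abs(q[:,1]-p[1])<60)&(abs(q[:,2]-zc)<3)]
    if len(w):
        a=w[w[:,0]<p[0]];b=w[w[:,0]>p[0]];print(zc,len(w),*[(s.min(0)[:2].round(),s.max(0)[:2].round()) for s in(a,b) if len(s)])
go(444,396,131,12)
E
```

```text
[446.23137641 393.38162331 250.9189676 ]
160 31 (array([434., 389.]), array([446., 408.])) (array([447., 403.]), array([458., 410.]))
166 29 (array([434., 390.]), array([446., 408.])) (array([447., 404.]), array([458., 410.]))
172 31 (array([433., 391.]), array([445., 408.])) (array([446., 404.]), array([457., 410.]))
178 30 (array([433., 391.]), array([445., 408.])) (array([447., 405.]), array([456., 409.]))
184 34 (array([435., 391.]), array([446., 408.])) (array([447., 404.]), array([456., 411.]))
190 47 (array([436., 389.]), array([446., 407.])) (array([447., 393.]), array([456., 408.]))
262 18 (array([394., 374.]), array([397., 393.])) (array([491., 394.]), array([496., 415.]))
268 28 (array([393., 374.]), array([398., 394.])) (array([491., 393.]), array([495., 415.]))
274 34 (array([391., 374.]), array([397., 394.])) (array([491., 392.]), array([497., 416.]))
280 34 (array([391., 377.]), array([397., 394.])) (array([492., 397.]), array([498., 416.]))
286 38 (array([390., 371.]), array([398., 395.])) (array([492., 394.]), array([498., 416.]))
292 40 (array([389., 372.]), array([
[... 274 characters left out ...]
ray([396., 395.])) (array([492., 393.]), array([500., 416.]))
316 51 (array([387., 373.]), array([397., 395.])) (array([491., 392.]), array([501., 417.]))
322 50 (array([386., 375.]), array([396., 397.])) (array([492., 391.]), array([504., 417.]))
328 48 (array([386., 378.]), array([397., 396.])) (array([493., 394.]), array([503., 417.]))
334 31 (array([375., 390.]), array([396., 398.])) (array([492., 395.]), array([511., 422.]))
340 40 (array([360., 350.]), array([375., 412.])) (array([492., 406.]), array([520., 443.]))
346 139 (array([360., 349.]), array([434., 418.])) (array([460., 375.]), array([520., 444.]))
shift [ 0.0062 -0.0031  0.2398] turn -0.0017913178493957262 yaxis 11.8 R22 -1.0
```

>>> carry_out([
  [0.003,0,0.1,0,1],
  [0.003,0,0.2,0,1],
  [0.003,0,0.24,0,1],
  [0.003,0,0.24,0,1],
  [0.003,0,0.24,0,-0.2],
  [0.003,0,0.24,0,-0.5],
  [0.003,0,0.24,0,-0.7],
  [0.003,0,0.24,0,-0.7],
  [0.003,0,0.24,0,-0.7],
  [0.003,0,0.24,0,-0.7],
  [0.003,0,0.24,0,-0.7],
  [0.003,0,0.24,0,-0.7],
], squeeze=40)

```text
time_s: 13.08
ee_pos: [445.7, 396.4, 131.4]
ee_rot: [-1.978, -2.44, 0.0]
wrist_force: [0.9, 0.3, -1.2]
finger_gap: 0.266
grip_force: 40.0
```

>>> carry_out([
  [0,0,-0.04,0,-0.7],
  [0,0,-0.1,0,-0.7],
  [0,0,-0.16,0,-0.7],
  [0,0,-0.22,0,-0.7],
  [0,0,-0.25,0,-0.7],
  [0,0,-0.25,0,-0.7],
  [0,0,-0.25,0,-0.7],
])

```text
time_s: 13.95
ee_pos: [445.1, 396.0, 255.0]
ee_rot: [-1.978, -2.44, 0.004]
wrist_force: [0.3, 0.8, -0.9]
finger_gap: 0.268
grip_force: 40.0
```

```bash
python3 - <<'E'
from h import *
print(frame()[0],env.sense()["finger_gap"],env.sense()["grip_force"]);go(447.5,18.5,256,12)
E
```

```text
[445.08061651 395.98994188 255.01884936] 0.26821390997531575 39.999797344207764
shift [-0.7397 -0.1514 -0.0009] turn -0.0007133611111044047 yaxis 11.9 R22 -1.0
```

>>> carry_out([
  [-0.1,-0.02,0,0,-0.7],
  [-0.21,-0.04,0,0,-0.7],
  [-0.32,-0.06,0,0,-0.7],
  [-0.43,-0.09,0,0,-0.7],
  [-0.54,-0.11,0,0,-0.7],
  [-0.64,-0.13,0,0,-0.7],
  [-0.72,-0.15,0,0,-0.7],
  [-0.74,-0.151,0,0,-0.7],
  [-0.74,-0.151,0.1,0,-0.7],
  [-0.74,-0.151,0.14,0,-0.7],
  [-0.74,-0.151,0.14,0,-0.7],
])

```text
time_s: 15.32
ee_pos: [446.8, 19.5, 184.1]
ee_rot: [-1.974, -2.438, 0.004]
wrist_force: [0.5, 0.3, -0.2]
finger_gap: 0.268
grip_force: 40.0
```

```bash
python3 - <<'E'
from h import *
d=grab();print(frame()[0])
c=np.hstack([cv2.resize(d[n]["color"][a:b,e:f],(400,600),interpolation=cv2.INTER_CUBIC) for n,a,b,e,f in(("side",155,245,250,310),("top",185,245,225,265))])
cv2.imwrite("pics/tip.png",cv2.cvtColor(c,cv2.COLOR_RGB2BGR))
P=cloud(d["side"]);q=P.reshape(-1,3);q=q[~np.isnan(q[:,0])]
for zc in np.arange(54,170,5):
    w=q[(abs(q[:,0]-449)<22)&(abs(q[:,1]-18)<28)&(abs(q[:,2]-zc)<2.5)]
    if len(w): print(zc,len(w),w.mean(0).round(1),w.min(0)[:2].round(),w.max(0)[:2].round())
E
```

```text
[448.90719435  19.27005811 187.43288191]
54 8 [465.5  26.6  53.9] [462.  22.] [468.  32.]
59 2 [468.2  29.6  60.5] [468.  28.] [469.  31.]
64 7 [456.6  25.2  64. ] [444.  21.] [466.  31.]
69 7 [459.8  27.1  69.3] [443.  23.] [468.  31.]
74 8 [458.3  26.9  74.4] [443.  23.] [468.  31.]
79 8 [454.2  23.4  79.2] [444.  18.] [468.  30.]
84 6 [462.6  26.4  84. ] [445.  22.] [470.  31.]
89 10 [459.2  24.   89. ] [445.  20.] [471.  31.]
94 1 [445.   22.6  94.9] [445.  23.] [445.  23.]
99 2 [445.5  21.6  99.5] [445.  20.] [446.  23.]
104 1 [445.4  22.3 105. ] [445.  22.] [445.  22.]
109 2 [445.3  23.  110.4] [444.  21.] [446.  25.]
114 1 [445.5  22.6 115.3] [446.  23.] [446.  23.]
119 1 [446.5  19.9 117.4] [447.  20.] [447.  20.]
124 2 [445.4  23.7 124.3] [445.  22.] [446.  26.]
129 1 [447.   19.2 127.1] [447.  19.] [447.  19.]
134 2 [446.6  20.7 132.8] [446.  20.] [447.  21.]
139 2 [446.7  21.  139.7] [446.  20.] [447.  22.]
149 6 [446.4  24.2 149.3] [438.  19.] [456.  27.]
154 10 [443.9  26.5 154. ] [437.  21.] [454.  31.]
159 10 [444.6  27.4 159.1] [437.  23.] [455.  32.]
164 9 [446.5  28.3 163.7] [438.  21.] [455.  32.]
169 13 [443.6  27.8 168.6] [434.  22.] [458.  34.]
```

View pics/tip.png

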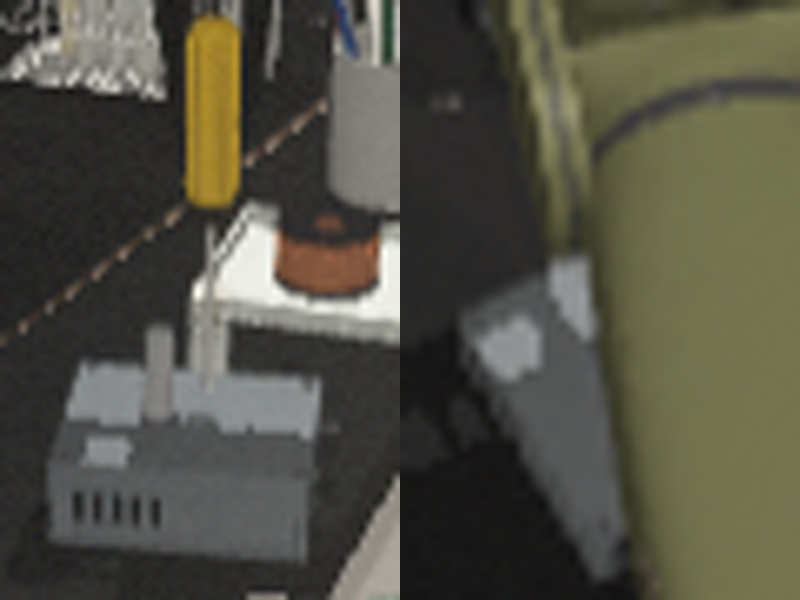

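The side half shows the shaft hanging from (212,235) to its tip at about (209,388), with the aperture expected near (200,419). The top view is blocked by the arm. I'll measure the shaft line sub-pixel in the side view.

```bash
python3 - <<'E'
from h import *
d=load();im=d["side"];K=im["mtx"];R=cv2.Rodrigues(im["rotation"])[0];o=im["xyz"]
g=cv2.cvtColor(im["color"],cv2.COLOR_RGB2GRAY)
np.set_printoptions(linewidth=200)
for r in range(188,224): print(r,g[r,270:294])
def proj(p):
    c=R.T@(np.array(p,float)-o);return np.array([K[0,0]*c[0]/-c[2]+K[0,2],-K[1,1]*c[1]/-c[2]+K[1,2]])
for p in((448,19.3,67),(448,19.3,100),(448,19.3,150),(446.5,18,45),(448,19.3,45),(449.6,19.7,45),(458,19.3,45),(448,29.3,45)): print(p,proj(p).round(2))
print(R[:,2])
E
```

```text
188 [ 43  43  45  50  60 111  49  42  45  42  42  65  52  47  54 173 137 187 187 170 145  88  46  45]
189 [ 35  55  82  59  46  41  42  43  49  44  49 110  69  44 145 204 130 232 232 217 184 125  52  44]
190 [ 48  64  96  40  45  43  46  45  44  48  54 137  80  67 201 126 179 233 234 233 235 176  71  57]
191 [ 56  42  45  46  42  47  45  44  48  49  53 135  76 162 152 168 233 234 234 234 235 178  90  83]
192 [ 40  46  46  43  46  48  42  46  44  48  57 136 144 209 130 223 233 234 234 234 236 171  97  92]
193 [ 43  44  46  45  44  46  47  48  48  47  57 139 186 138 180 236 234 233 234 236 235 152  88  95]
194 [ 46  44  45  44  44  46  45  43  46  47  58 139 126 183 235 236 235 235 236 236 236 134  90  92]
195 [ 44  47  50  46  45  48  42  47  45  47  78 142 126 223 235 236 235 235 237 236 236 111  90  91]
196 [ 48  45  49  45  46  48  49  45  43  68 147 144 154 235 235 236 237 236 235 236 235  85  82  90]
197 [ 48  45  43  45  43  43  47  48  53 168 202 144 199 230 232 236 235 236 236 235 236 164  64  68]
198 [ 42  44  45  45  47  45  45  47  69 238 208 145 209 224 228 234 236 237 235
[... 2073 characters left out ...]
7  77  78  78  80  78  80  81  85  83  83  81 123 124 125 127  82 128 127 128 126 130 130]
220 [81 79 78 77 79 80 79 81 83 79 81 81 81 80 84 82 81 82 82 83 84 82 84 84]
221 [76 79 74 78 81 82 78 81 83 80 82 80 85 80 82 79 82 81 84 82 85 84 85 86]
222 [77 79 78 78 81 83 80 79 80 81 80 81 83 83 81 80 78 84 82 85 81 82 82 84]
223 [77 80 81 81 80 79 83 79 78 77 83 84 79 81 82 81 83 80 84 82 81 86 84 85]
(448, 19.3, 67) [280.24 211.4 ]
(448, 19.3, 100) [280.48 201.92]
(448, 19.3, 150) [280.86 187.12]
(446.5, 18, 45) [280.66 217.51]
(448, 19.3, 45) [280.08 217.6 ]
(449.6, 19.7, 45) [279.56 217.57]
(458, 19.3, 45) [277.1  217.03]
(448, 29.3, 45) [279.02 219.  ]
[-0.36170498  0.84697752  0.38961337]
```

>>> carry_out([
  [-0.003,0.007,0,0,-0.7],
  [-0.003,0.007,0.01,0,-0.7],
  [-0.003,0.007,0.01,0,-0.7],
  [-0.003,0.007,0.01,0,-0.7],
])

```text
time_s: 15.92
ee_pos: [452.1, 18.1, 181.5]
ee_rot: [1.978, 2.44, 0.0]
wrist_force: [-0.4, 0.1, -0.8]
finger_gap: 0.269
grip_force: 40.0
```

```bash
python3 - <<'E'
from h import *
d=grab();im=d["side"];print([env.sense()["ee_pos"].round(1) for _ in range(3)])
g=cv2.cvtColor(im["color"],cv2.COLOR_RGB2GRAY)
np.set_printoptions(linewidth=200)
for r in list(range(190,196,2))+list(range(206,222)): print(r,g[r,268:290])
P=cloud(im);q=P.reshape(-1,3);q=q[~np.isnan(q[:,0])]
w=q[(abs(q[:,0]-448)<8)&(abs(q[:,1]-18)<14)&(q[:,2]>54)&(q[:,2]<135)];print(len(w),w.mean(0),w.std(0),w[:,2].min())
w=q[(abs(q[:,0]-469)<12)&(abs(q[:,1]-24)<14)&(q[:,2]>54)&(q[:,2]<88)];print(len(w),w.mean(0),w.std(0))
E
```

```text
[array([452.1,  18.1, 181.5]), array([452.1,  18.1, 181.5]), array([452.1,  18.1, 181.5])]
190 [ 36  41  48  66  98  41  46  43  46  46  44  94 109  47  46  66 204 126 179 234 234 234]
192 [ 92  71  41  43  42  48  44  46  48  45  44  93 109  43 133 207 128 222 234 234 234 234]
194 [ 43  45  43  45  44  46  48  45  46  45  44 101 110 123 151 183 234 235 236 235 236 235]
206 [ 44  46  47  51 121 128 128 128  59  43  93 142 136 159 158 154  82  47  48  47  47  50]
207 [ 47  45  43  56 119 125 129 124  60  43  90 145 138 162 159 156  79  47  46  50  51  46]
208 [ 47  46  44  57 119 128 129 123  58  47  91 143 138 162 159 154  68  41  47  52  46  44]
209 [ 76  80  79  69 123 126 130 123  59  56  96 145 137 163 160 153  67  46  46  44  46  50]
210 [126 123 124 100 123 129 132 121 101 100 114 142 135 158 155 150  90  67  69  67  58  54]
211 [140 141 141 132 119 129 129 124 140 143 134 143 138 144 144 142 124 114 113 114 101 103]
212 [141 139 144 133 123 127 130 121 142 143 131 152 137 143 145 144 142 142 140 143 142 141]
213 [141 142 144 132 124 127 127 125 142 141 137 156 138 144 142 141 
[... 259 characters left out ...]
30 133 133 136 144 140 142 145 144 143 143 145]
217 [123 122 121  70 111 119 117 102  88 125 104 106 104 113 132 143 141 145 144 144 144 144]
218 [ 76  80  78  71  79  86  86  72  77  85  86  92  88  87 104 124 125 142 128 126 125 126]
219 [ 80  80  79  79  79  77  78  80  77  80  84  83  85  84  80  82  79 126  79  80  82  81]
220 [104  78  75  79  76  79  81  81  81  82  81  80  82  79  82  78  83  83  78  79  79  81]
221 [139  75  80  81  78  77  81  79  80  81  81  79  79  81  81  81  81  81  82  84  83  80]
36 [451.58120237  19.46962636 102.62417478] [ 1.53011529  1.83727502 20.2172693 ] 61.380082636253405
39 [467.25686666  28.13829969  70.93772225] [ 3.35766249  2.20382224 10.00827182]
```

The tip is now about 1.7 mm too far in +x, and both the pixels and the depth agree. I'll correct that and enter the aperture.

>>> carry_out([
  [0.001,-0.003,0.0,0,-0.7],
  [0.001,-0.003,0.02,0,-0.7],
  [0.001,-0.003,0.04,0,-0.7],
  [0.001,-0.003,0.06,0,-0.7],
  [0.001,-0.003,0.064,0,-0.7],
  [0.001,-0.003,0.064,0,-0.7],
])

```text
time_s: 16.77
ee_pos: [450.4, 18.2, 149.2]
ee_rot: [-1.978, -2.44, 0.0]
wrist_force: [-0.0, 0.4, -1.0]
finger_gap: 0.269
grip_force: 40.0
```

```bash
python3 - <<'E'
from h import *
s=env.sense();print(s["ee_pos"],s["wrist_force"],s["torque"],s["grip_force"],s["finger_gap"])
E
```

```text
[450.40412218  18.24016183 149.19850164] [-0.02486441  0.43047061 -0.95209254] [ 0.04753679 -0.06848851 -0.0141859 ] 39.999759793281555 0.2693830346479684
```

>>> carry_out([
  [0,0,0.006,0,-0.7],
  [0,0,0.01,0,-0.7],
  [0,0,0.01,0,-0.7],
])

```text
time_s: 17.15
ee_pos: [450.7, 18.2, 144.8]
ee_rot: [1.978, 2.44, 0.001]
wrist_force: [-0.5, 0.2, 1.0]
finger_gap: 0.264
grip_force: 40.0
```

>>> carry_out([
  [0,0,0.004,0,-0.7],
  [0,0,0.004,0,-0.7],
  [0,0,0.004,0,-0.7],
])

```text
time_s: 17.52
ee_pos: [450.7, 18.2, 142.8]
ee_rot: [1.978, 2.44, 0.001]
wrist_force: [-0.8, -0.3, 1.2]
finger_gap: 0.268
grip_force: 40.0
```

>>> carry_out([
  [0,0,0.004,0,-0.7],
  [0,0,0.004,0,-0.7],
  [0,0,0.004,0,-0.7],
])

```text
time_s: 17.9
ee_pos: [450.9, 18.2, 141.1]
ee_rot: [1.978, 2.44, 0.001]
wrist_force: [-0.4, -0.8, 5.3]
finger_gap: 0.271
grip_force: 40.0
```

>>> carry_out([
  [0,0,0.003,0,-0.7],
  [0,0,0.003,0,-0.7],
  [0,0,0.003,0,-0.7],
])

```text
time_s: 18.27
ee_pos: [451.1, 18.2, 140.8]
ee_rot: [1.978, 2.44, 0.001]
wrist_force: [-2.3, -0.6, 10.5]
finger_gap: 0.267
grip_force: 40.0
```

The force rises through the spring to about 11 N with no further travel, so the button is on its hard stop. I'll hold briefly and check the scene.

>>> carry_out([
  [0,0,0,0,-0.7],
  [0,0,0,0,-0.7],
  [0,0,0,0,-0.7],
  [0,0,0,0,-0.7],
])

```text
time_s: 18.77
ee_pos: [451.1, 18.2, 140.8]
ee_rot: [1.978, 2.44, 0.001]
wrist_force: [-2.0, 0.9, 9.1]
finger_gap: 0.271
grip_force: 40.0
```

```bash
python3 - <<'E'
from h import *
d=grab();s=env.sense();print(s["ee_pos"],s["wrist_force"],s["grip_force"],s["time_s"])
P=cloud(d["side"]);m=(abs(P[...,0]-466)<45)&(abs(P[...,1]+245)<45)&(P[...,2]>35)&(P[...,2]<43);q=P[m]
print("bobbin",len(q),cv2.minEnclosingCircle(q[:,:2].astype(np.float32)),np.percentile(q[:,2],[5,50,95]))
cv2.imwrite("pics/end.png",cv2.resize(cv2.cvtColor(d["side"]["color"][140:320,140:350],cv2.COLOR_RGB2BGR),(700,600)))
E
```

```text
[451.12017148  18.16114686 140.80082614] [-2.60560158  0.53595019 10.04980396] 40.01079976558685 18.875
bobbin 68 ((465.9372863769531, -245.54278564453125), 29.73359489440918) [35.26241848 36.87830464 38.53925333]
```

View pics/end.png

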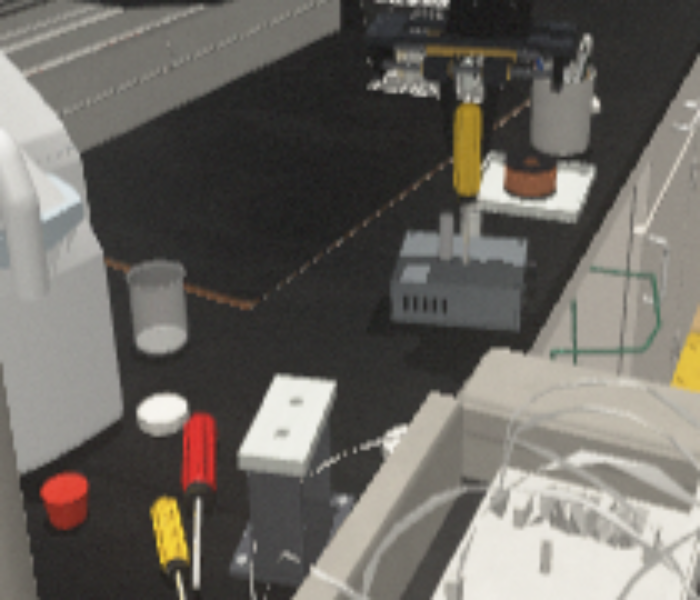

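The shaft enters the aperture at (465,255), the bobbin stands flat in the tray at (530,178), and the beaker, cap and stopper haven't moved. I'm handing in.

```bash
python3 -c "
from bench import env
print(env.finish_job())"
```

```text
the job is handed in; nothing more can be done
None
```

I handed the job in with the bobbin standing flat and released in the tray and the gripped screwdriver pressing the reset button against its hard stop at about 10 N; the hand-in returned no verdict, and the unlisted red and small yellow screwdrivers toppled early on with the arm well away from them.

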